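# Show the pot to the reading camera in the turning mirror

## Task

Push the drawer of the viewing stand fully home, then turn the mirror by the grip on top of it until the camera sees the taller of the two containers in the drawer, the sample pot, centred in the mirror. The mirror springs back when let go, so finish while still holding the grip steady at that angle. Do not touch or tip the containers and leave the other things on the worktop where they are.

Things in the scene. Friction and masses are not known exactly. Their poses are not given: they have to be found in the camera images.
- viewer: the viewing stand, fixed to the worktop: white base plate 235 x 160 x 12 mm carrying a small black camera, a turning mirror and a sliding drawer. Origin on the worktop under the mirror's upright turning axis; +x points to the camera, +y to the drawer, z up. Near yaw 0 the camera is on the far side from the robot and the drawer on the left
- camera_lens (a point): the front of the camera's lens, 88 mm along the stand's +x from the mirror axis, 62 mm above the worktop; the camera looks level along the stand's -x, straight at the mirror axis. Camera housing up to 82 mm high
- mirror (a joint): angle of the mirror about its upright axis, rad, 0 to 1.3. At 0 its face looks straight at the camera (stand's +x); it grows anticlockwise seen from above, turning the face towards the drawer: the face's normal stands at this angle from the stand's +x. A spring pulls it to 0 (0.025 N m at 0, 0.075 N m at 1.0), where it starts. Mirror plate 64 x 64 mm, 36 to 100 mm above the worktop
- knob_grip (a point): the middle of the bar-shaped grip on top of the mirror, on the turning axis, 128 mm above the worktop. The grip is 12 mm thick along the mirror's normal, 40 mm long along the mirror's face and stands from 109 to 139 mm above the worktop; pinch it from above across the 12 mm
- sight (a point): the camera's line of sight after the mirror, which cannot be seen or touched: origin on the mirror axis 62 mm above the worktop, its own x axis points where the reflected line of sight goes. Its angle from the stand's +x is twice the mirror's angle: the mirror's normal halves the angle between camera and target
- drawer (a joint): how far the drawer stands open, m: 0 fully home (against its stop), up to 0.06 open. It slides level along the stand's y, -y to close, with about 2 N of friction, and stays where it is left
- push_plate (a point): the middle of the outer face of the drawer's upright white push plate, 50 mm above the worktop. The plate is 200 mm long along the stand's x and stands from 14 to 74 mm above the worktop; its outer face looks along the stand's +y and lies 123 mm from the mirror axis when home. Push it along the stand's -y
- pot: the sample pot, a cylinder 43 mm across and 84 mm high, white with a white cap, standing loose in the drawer's trough; origin at the centre of its underside, z up. With the drawer home its middle is 90 mm along the stand's +y from the mirror axis and 20 to 70 mm to one side or the other along the stand's x
- jar: a pill jar, 34 mm across and 46 mm high, white, in the other half of the same trough: the wrong container. Origin at the centre of its underside
- ampoule_box: bystander: carton 64 x 64 x 45 mm near the front edge, left of the stand; origin at the centre of its underside
- lancet_box: bystander: carton 52 x 72 x 60 mm near the front edge, farther left; origin at the centre of its underside
- saline: bystander: small bottle with a cap, 34 mm across and 79 mm high, near the front edge, right of the stand; origin at the centre of its underside

How it is judged:
By the outcome, as a careful person would: the job done as asked, in the order asked, and still so for the second after the job is handed in, while the arm keeps its last pose, push and grip.
It also fails if it takes over 48 s, if anything falls off the work surface, if the arm or the gripper's body presses on something with over 40 N, if the wrist force passes 120 N, or if a joint passes its speed limit or range.

## Robot

A 6-joint arm with a two-finger parallel gripper is mounted at the origin on a cart in front of the work surface, level with it; the furniture and walls round the work are solid. World frame = base frame: x ahead of the robot, y to its left, z up, the work surface at z = 0. Lengths are in m, angles in degrees, forces in N, time in s.
With the tool pointing down it reaches from about 0.4 to 0.825 m from the base axis. Payload 7 kg.
Tool frame: the origin (TCP) lies on the centre line of the jaws, within the pads' length; the fingertips stand 19 mm ahead of it and the grasp point (between the pads) is the TCP (r.tip_extent is the distance from the TCP to the fingertips, in m); z points along the fingers, y is the line along which they close (so a half turn about z gives the same grasp; the last joint's range is limited). The gripper opens to 88 mm and grips with 3 to 60 N. Pads are 19 mm wide; open, the fingers measure 130 mm over their backs; the gripper's body (78 mm by 193 mm) begins 47 mm behind the grasp point.
Start: joints at [90.648, 20.546, 0.682, 0, -70.136, -16.507], TCP at [0.184, 0.649, 0.246] pointing down, gripper open.
Joint ranges: [-176.03, 176.03], [-82.01, 121.73], [-58.28, 71.71], [-173.87, 95.51], [-174.79, -0.11], [-173.66, 173.66]. Speed limits (degrees/s): [136.94, 136.94, 172.46, 180, 180, 180].

## Interface

Orientations are given as [roll, pitch, yaw] about the fixed x, y, z axes, in that order (R = Rz(yaw) Ry(pitch) Rx(roll)).
In Python, from plant import r gives the robot as it stands. The module is installed in compiled form; this text tells all that it offers.
- The arm moves only by the tool jog_arm, never from a script. Its argument "deltas" is a list that holds one entry, the list of rows, each a list of 5 numbers: the opening, from -1 (shut) to 1 (fully open), then the shift along the world's x, y, z in cm, then the turn about the world's z in rad. In form: [[[claw, dx, dy, dz, turn], ...]]. A call has 1 to 8 rows; each row shifts and turns the commanded pose from where the row before left it; what a row does not reach is not made up. A row lasts 1/8 s, in which the tool goes at most 62.5 mm and 10.7 degrees, less where a joint would pass 70% of its speed; a pose out of reach is approached as far as the arm can. A call with a gripper value outside its range is refused whole. The fingers move at their own pace and stop on an object; "force" is the grip in N (left out, the last holds). Time passes only in rows, so rows that do not move let the fingers close. It gives the time, the measured TCP pose, the force, the opening and the grip force at its end, in the units of the state.
- r.get_state(): the state, without advancing time (a new reading comes with each control period).
- r.capture(name): name is "side" or "top"; returns the picture (400x640x3 uint8, blue, green, red); there is no depth.
- r.camera_info(name): a dict with "fx", "fy", "cx", "cy" (pixels), "view" (4x4, takes a point from world to camera coordinates). Camera axes: x right, y up, looking along -z (the intrinsics and any distortion apply to the point x, -y, -z); pixel columns grow to the right and rows downward; lengths in m; the calibration is good to about 2 mm. A picture is of the moment at which its call begins. camera_info takes no time and is no camera call.
- r.close_job(): hands the job in; it is judged then, once.
The state is a dict: "time_s": time; "joints": joint angles; "qd": joint speeds; "joint_torque": joint torques, N m; "tcp_pos": TCP position; "eef_rot": TCP orientation; "contact_force": force on the tool from outside, world axes, zero at the start; "moment": the same for the moment, N m; "gripper_width": finger opening in m; "gripper_force": force on a finger pad.
Only numpy, scipy, OpenCV 4.12 (cv2) and the standard library are available. Lean on these libraries where they do the work, as an engineer would, in place of code of your own. Each camera call takes 0.05 s, during which the arm holds its last target. There are 200 camera calls.

## Working session

There is one attempt and no reset: what is moved stays moved. The work goes in short steps, Python scripts to look and compute and a tool call to move; the robot and the scene stay as the last step left them, time stands still between calls to the robot, and variables do not carry over. Pictures are saved under pics/ and viewed, at most 10 in all, crops included, and the job is handed in when it is done.

Besides the shell and the picture viewer there is one more tool, called after ">>>" as a command line: name --argument value ..., lists and objects as JSON in quotes. jog_arm: Moves the arm, as the interface text tells. Its arguments: {"type":"object","properties":{"deltas":{"type":"array"},"force":{"type":"number"}},"required":["deltas"]}

```bash
mkdir -p pics; cat > h.py <<'E'
import numpy as np, cv2
from plant import r
def ray(cam,u,v):
    c=r.camera_info(cam); V=np.array(c["view"]); R=V[:3,:3]; o=-R.T@V[:3,3]
    d=c.get("dist",c.get("distortion"))
    K=np.array([[c["fx"],0,c["cx"]],[0,c["fy"],c["cy"]],[0,0,1.]])
    x,y=cv2.undistortPoints(np.array([[[u,v]]],float),K,None if d is None else np.array(d,float))[0,0]
    return o,R.T@np.array([x,-y,-1.])
def at(cam,u,v,z):
    o,d=ray(cam,u,v); return o+d*(z-o[2])/d[2]
def px(cam,p):
    c=r.camera_info(cam); q=np.array(c["view"])@np.append(p,1); 
    d=c.get("dist",c.get("distortion"))
    K=np.array([[c["fx"],0,c["cx"]],[0,c["fy"],c["cy"]],[0,0,1.]])
    return cv2.projectPoints(np.array([[q[0],-q[1],-q[2]]]),np.zeros(3),np.zeros(3),K,None if d is None else np.array(d,float))[0].ravel()
E
python3 - <<'E'
from h import *
for n in("top","side"):
    cv2.imwrite(f"pics/{n}0.png",r.capture(n)); c=r.camera_info(n);print(n,c)
print(r.get_state(),r.tip_extent)
E
```

```text
top {'fx': 504.86821034169327, 'fy': 504.86821034169327, 'cx': 317.05734973179074, 'cy': 198.0057421312134, 'view': array([[-9.51566434e-03, -9.99954725e-01,  7.73655015e-06,
        -1.80762616e-02],
       [ 9.90522400e-01, -9.42484528e-03,  1.37027539e-01,
        -5.25306990e-01],
       [-1.37021263e-01,  1.31157130e-03,  9.90567238e-01,
        -1.53990073e+00],
       [ 0.00000000e+00,  0.00000000e+00,  0.00000000e+00,
         1.00000000e+00]])}
side {'fx': 383.4347859119407, 'fy': 383.4347859119407, 'cx': 316.5328157124684, 'cy': 203.81311844543697, 'view': array([[ 0.10532614, -0.99432515,  0.01496353, -0.07487384],
       [ 0.7960219 ,  0.09332014,  0.5980305 , -0.47034688],
       [-0.59603317, -0.05107694,  0.80133364, -0.88287245],
       [ 0.        ,  0.        ,  0.        ,  1.        ]])}
{'time_s': 0.1, 'joints': array([ 9.06484994e+01,  2.05884190e+01,  6.39991776e-01, -1.79449903e-02,
       -7.01352633e+01, -1.65088093e+01]), 'qd': array([ 0.02179108, -0.07291942,  0.14000996,  0.08624506,  0.03603021,
       -0.03346002]), 'joint_torque': array([-3.17906008e-03, -5.84162199e+01,  2.93750596e+01,  7.01564491e+00,
        1.01084015e-02, -4.01283819e-05]), 'tcp_pos': array([0.18436141, 0.64892143, 0.24471077]), 'eef_rot': array([ 1.79914965e+02, -7.60904735e-03, -1.58664143e+01]), 'contact_force': array([-0.19035592,  0.27080553,  0.7527442 ]), 'moment': array([-0.02899441, -0.03861697, -0.00309401]), 'gripper_force': 0.0, 'gripper_width': 0.08787373152344331} 0.019
```

View pics/top0.png

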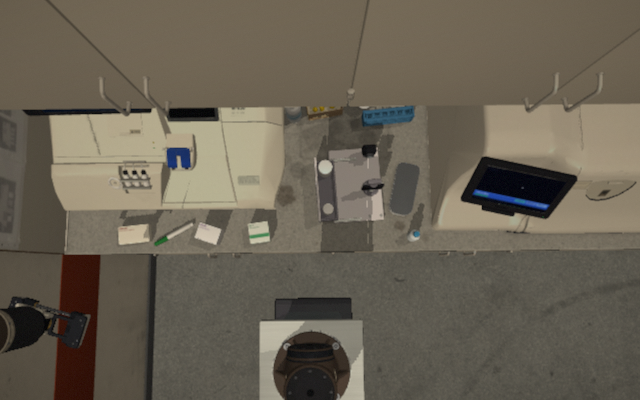

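View pics/side0.png

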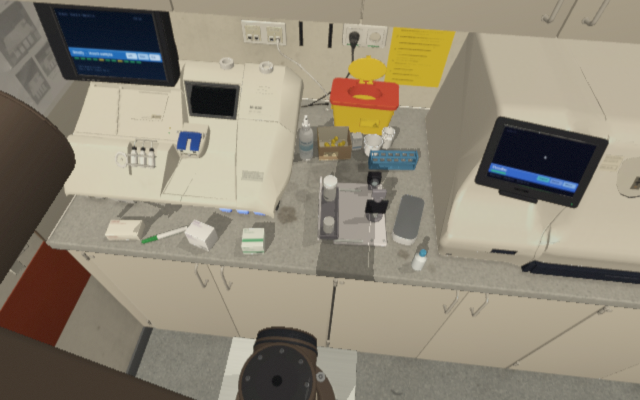

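The top view shows the stand at about u 318–383, v 148–222: camera at (369,151), grip at (373,187), pot on the far side at (325,167), jar at (327,209). I'll enlarge both views.

```bash
python3 - <<'E'
import cv2,numpy as np
a=cv2.imread("pics/top0.png")[135:235,300:430]; b=cv2.imread("pics/side0.png")[160:260,305:435]
f=lambda i:cv2.resize(i,None,fx=6,fy=6,interpolation=cv2.INTER_CUBIC)
cv2.imwrite("pics/topc.png",f(a));cv2.imwrite("pics/sidec.png",f(b))
E
```

```text
(no output)
```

View pics/topc.png

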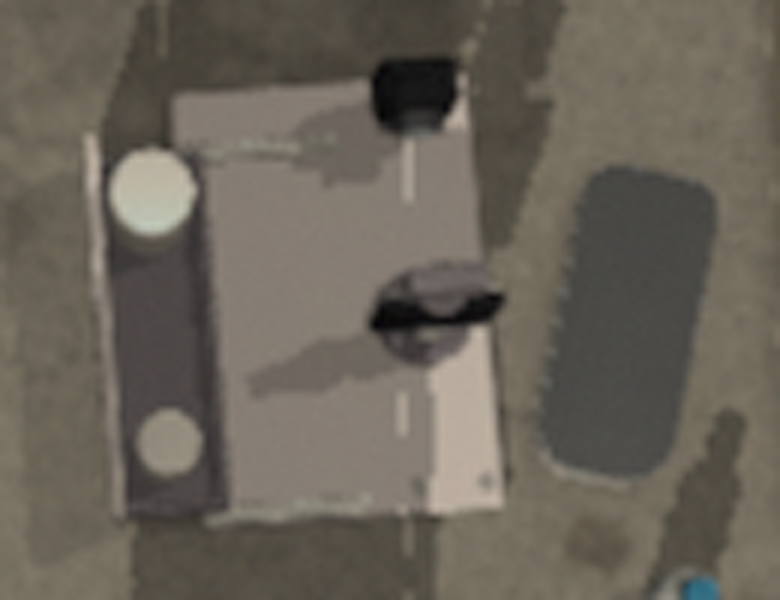

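View pics/sidec.png

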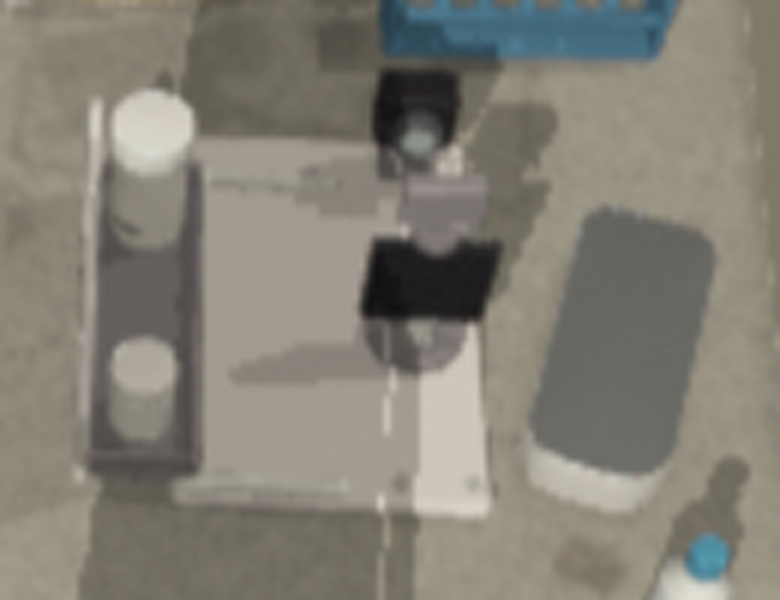

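```bash
python3 - <<'E'
from h import *
T=lambda u,v,z:at("top",300+u/6-.4,135+v/6-.4,z)
S=lambda u,v,z:at("side",305+u/6-.4,160+v/6-.4,z)
print("cams",ray("top",0,0)[0],ray("side",0,0)[0])
def P(n,f,L):
    print(n,*[np.round(f(*p)[:2]*1000,1) for p in L])
z=.012
P("plateT FL FR NR NL",T,[(172,95,z),(468,75,z),(505,508,z),(205,522,z)])
P("plateS NR",S,[(488,516,z),(172,500,z)])
P("pushT",T,[(88,135,.074),(118,515,.074)])
P("pushS",S,[(95,100,.074),(82,478,.074)])
P("pot T,S",lambda *a:(T if a[3]else S)(*a[:3]),[(152,192,.084,1),(153,131,.084,0)])
P("jar T,S",lambda *a:(T if a[3]else S)(*a[:3]),[(169,442,.046,1),(144,366,.046,0)])
P("camera housing corners T",T,[(372,60,.082),(460,60,.082),(455,130,.082)])
P("grip top T",T,[(410,295,.139),(490,265,.139),(450,280,.139)])
P("grip top S",S,[(405,180,.139),(487,180,.139),(446,186,.139)])
P("mirror S top edge",S,[(372,240,.1),(500,242,.1)])
P("mirror S bot edge",S,[(362,312,.036),(490,320,.036)])
P("mirror T top edge",T,[(372,318,.1),(503,295,.1)])
P("disc T",T,[(420,318,.012)])
E
```

```text
cams [ 0.30915719 -0.02100669  1.59735688] [-0.14392867 -0.07565053  0.98987755]
plateT FL FR NR NL [682.4 -60.6] [ 691.8 -219.3] [ 458.8 -232.7] [452.9 -75. ]
plateS NR [ 454.2 -233.1] [445.5 -77.7]
pushT [647.2 -15.6] [451.3 -29.1]
pushS [646.4 -18.1] [415.2 -35.1]
pot T,S [615. -48.] [620.4 -50.4]
jar T,S [491.4 -55.9] [500.3 -57.7]
camera housing corners T [ 683.3 -161.6] [ 682.8 -206.7] [ 646.2 -203.2]
grip top T [ 551.5 -172.3] [ 566.  -211.7] [ 558.8 -192. ]
grip top S [ 557.8 -173.7] [ 562.4 -212.6] [ 556.4 -193.2]
mirror S top edge [ 550.3 -162.9] [ 556.4 -225.1]
mirror S bot edge [ 553.2 -165.4] [ 555.8 -230.5]
mirror T top edge [ 546.5 -157. ] [ 557.6 -222.9]
disc T [ 560.3 -190.5]
```

```bash
cat >> h.py <<'E'
def tri(t,s):
    (a,d),(b,e)=ray("top",*t),ray("side",*s)
    d/=np.linalg.norm(d);e/=np.linalg.norm(e)
    k=np.linalg.lstsq(np.c_[d,-e],b-a,rcond=None)[0]
    p,q=a+k[0]*d,b+k[1]*e
    return np.round((p+q)/2*1000,1),round(np.linalg.norm(p-q)*1000,1)
E
python3 - <<'E'
from h import *
t=lambda u,v:(300+u/6-.4,135+v/6-.4)
s=lambda u,v:(305+u/6-.4,160+v/6-.4)
for n,a,b in[("pot",(152,192),(153,131)),("jar",(169,442),(144,366)),("grip",(450,280),(446,186)),("pushfar",(90,135),(95,100)),("NR",(505,508),(488,516)),("bottlecap",(701,590),(710,556))]:print(n,*tri(t(*a),s(*b)))
print("analyzer front corner",tri((272,209),(275,210)))
print("analyzer back right top",tri((284,108),(300,68)))
for z in(0,.1,.2,.3):print(z,at("top",272,209,z),at("top",284,150,z),at("side",275,210,z))
E
```

```text
pot [613.5 -49.2  92. ] 2.8
jar [489.7 -56.8  61.4] 2.5
grip [ 559.4 -193.1  135.3] 1.3
pushfar [647.5 -17.3  72.6] 1.3
NR [ 459.6 -234.2    3.1] 0.6
bottlecap [ 411.  -324.6   66.9] 2.6
analyzer front corner (array([486.5, 105.3,  92.6]), np.float64(14.6))
analyzer back right top (array([690.8,  50.3, 425.6]), np.float64(9.0))
0 [0.49613608 0.12069066 0.        ] [0.68797952 0.08237457 0.        ] [0.55258839 0.11593395 0.        ]
0.1 [0.48443056 0.11181993 0.1       ] [0.66426395 0.07590255 0.1       ] [0.48222443 0.09657959 0.1       ]
0.2 [0.47272505 0.10294919 0.2       ] [0.64054838 0.06943053 0.2       ] [0.41186047 0.07722523 0.2       ]
0.3 [0.46101953 0.09407845 0.3       ] [0.61683281 0.06295851 0.3       ] [0.34149651 0.05787087 0.3       ]
```

>>> jog_arm --deltas '[[[-1, 2.1, -5, 0, 0], [-1, 2.1, -5, 0, 0], [-1, 2.1, -5, 0, 0], [-1, 2.1, -5, 0, 0], [-1, 2.1, -5, 0, 0], [-1, 2.1, -5, 0, 0], [-1, 2.1, -5, 0, 0], [-1, 2.1, -5, 0, 0]]]' --force 20

```text
time_s: 1.1
tcp_pos: [0.3526, 0.2475, 0.2455]
eef_rot: [-180.0, 0.0, -15.8]
contact_force: [0.5, -0.5, 0.6]
gripper_width: 0.0133
gripper_force: 0.0
```

>>> jog_arm --deltas '[[[-1, 2.1, -5, 0, 0], [-1, 0.4, -2.9, 0, -0.176], [-1, 0.4, -2.9, 0, -0.176], [-1, 0.4, -2.9, 0, -0.176], [-1, 0.4, -2.9, 0, -0.176], [-1, 0.4, -2.9, 0, -0.176], [-1, 0.4, -2.9, 0, -0.176], [-1, 0.4, -2.9, 0, -0.176]]]'

```text
time_s: 2.1
tcp_pos: [0.4013, -0.0047, 0.2454]
eef_rot: [180.0, 0.0, -86.8]
contact_force: [0.3, -0.3, 0.3]
gripper_width: 0.0004
gripper_force: 0.0
```

>>> jog_arm --deltas '[[[-1, 3.6, 0.5, 0, 0.005], [-1, 3.6, 0.5, 0, 0], [-1, 3.6, 0.5, 0, 0], [-1, 3.6, 0.5, 0, 0], [-1, 0, 0, -4.5, 0], [-1, 0, 0, -4.5, 0], [-1, 0, 0, -4, 0], [-1, 0, 0, -4, 0]]]'

```text
time_s: 3.1
tcp_pos: [0.5452, 0.0162, 0.0741]
eef_rot: [180.0, -0.0, -86.2]
contact_force: [0.7, 0.0, -0.4]
gripper_width: 0.0002
gripper_force: 0.0
```

```bash
python3 - <<'E'
from h import *
a=r.capture("top")[135:235,300:430];b=r.capture("side")[160:260,305:435]
cv2.imwrite("pics/p1.png",np.hstack([cv2.resize(i,(400,308),interpolation=cv2.INTER_CUBIC) for i in(a,b)]))
s=r.get_state();print(s["tcp_pos"],s["eef_rot"],s["contact_force"])
E
```

```text
[0.54228158 0.01528237 0.07148107] [ 1.79534945e+02 -1.03089407e-01 -8.62155679e+01] [-0.4425646  -0.28107979  0.05938789]
```

View pics/p1.png

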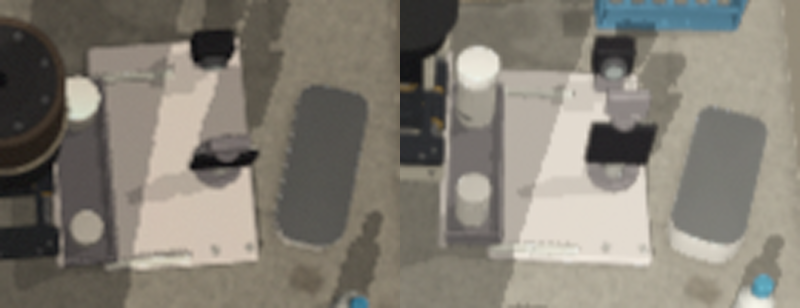

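The gripper hangs clear just outside the push plate (left of the drawer in both views), and nothing has moved. I'll push gently.

>>> jog_arm --deltas '[[[-1, 0.03, -0.5, 0, 0], [-1, 0.03, -0.5, 0, 0], [-1, 0.03, -0.5, 0, 0], [-1, 0.03, -0.5, 0, 0], [-1, 0.03, -0.4, 0, 0], [-1, 0.03, -0.4, 0, 0], [-1, 0.03, -0.4, 0, 0], [-1, 0.03, -0.4, 0, 0]]]'

```text
time_s: 4.2
tcp_pos: [0.548, -0.0198, 0.0756]
eef_rot: [-180.0, 0.0, -86.2]
contact_force: [0.6, 2.5, 1.5]
gripper_width: 0.0004
gripper_force: 1.1
```

>>> jog_arm --deltas '[[[-1, 0.03, -0.4, 0, 0], [-1, 0.03, -0.4, 0, 0], [-1, 0.03, -0.4, 0, 0], [-1, 0.03, -0.4, 0, 0], [-1, 0.03, -0.4, 0, 0], [-1, 0.03, -0.3, 0, 0], [-1, 0.02, -0.3, 0, 0], [-1, 0.02, -0.3, 0, 0]]]'

```text
time_s: 5.2
tcp_pos: [0.5499, -0.0489, 0.0755]
eef_rot: [180.0, -0.0, -86.2]
contact_force: [-0.3, 1.9, 1.1]
gripper_width: 0.0001
gripper_force: 1.1
```

>>> jog_arm --deltas '[[[-1, 0.02, -0.3, 0, 0], [-1, 0.02, -0.3, 0, 0], [-1, 0.02, -0.2, 0, 0]]]'

```text
time_s: 5.58
tcp_pos: [0.5505, -0.057, 0.0755]
eef_rot: [180.0, -0.0, -86.2]
contact_force: [-0.4, 2.0, 1.0]
gripper_width: 0.001
gripper_force: 1.1
```

>>> jog_arm --deltas '[[[-1, 0.01, -0.2, 0, 0], [-1, 0.01, -0.2, 0, 0]]]'

```text
time_s: 5.82
tcp_pos: [0.5506, -0.0587, 0.0755]
eef_rot: [-180.0, 0.2, -86.2]
contact_force: [-7.6, 25.4, 7.8]
gripper_width: 0.0005
gripper_force: 13.0
```

>>> jog_arm --deltas '[[[-1, 0, 1.0, 0, 0], [-1, 0, 2, 0, 0], [-1, 0, 1, 3, 0], [-1, 0, 0, 5, 0], [-1, 0, 0, 5, 0], [-1, -4.5, 0, 2, 0], [-1, -5, 0, 0, 0], [-1, -4, 0, 0, 0]]]'

```text
time_s: 6.82
tcp_pos: [0.4143, -0.0205, 0.2257]
eef_rot: [-180.0, 0.0, -86.2]
contact_force: [-0.9, 1.1, 0.6]
gripper_width: 0.0006
gripper_force: 0.0
```

```bash
python3 - <<'E'
from h import *
print(r.get_state()["tcp_pos"])
A,B=r.capture("top"),r.capture("side")
cv2.imwrite("pics/t2.png",A);cv2.imwrite("pics/s2.png",B)
f=lambda i:cv2.resize(i,(780,600),interpolation=cv2.INTER_CUBIC)
cv2.imwrite("pics/t2c.png",f(A[135:235,300:430]));cv2.imwrite("pics/s2c.png",f(B[160:260,305:435]))
E
```

```text
[ 0.41434878 -0.02045965  0.22570371]
```

View pics/t2c.png

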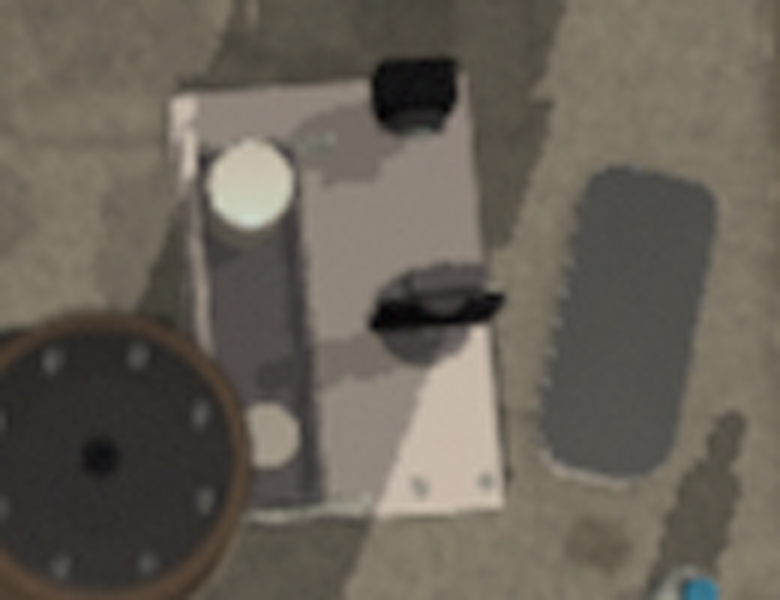

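View pics/s2c.png

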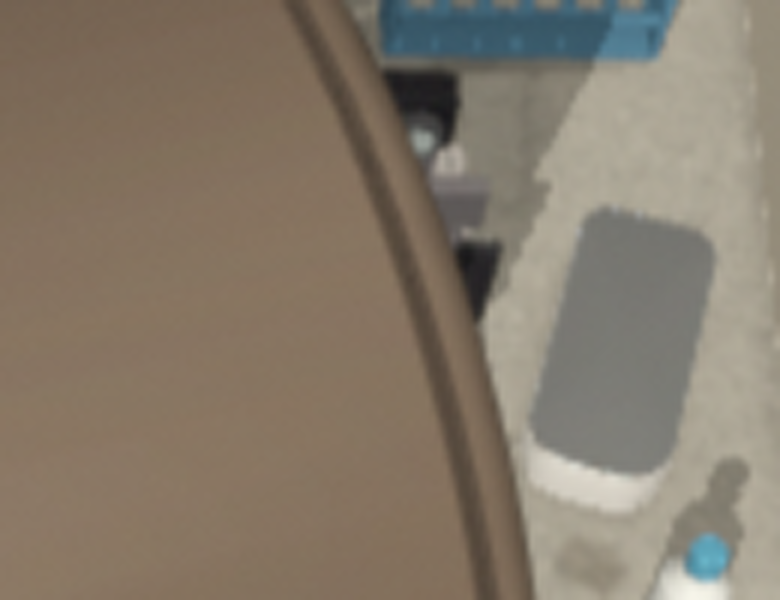

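Top view: the drawer is home (plate along the base edge) and the pot cap is at crop (251,185). Side view is blocked by the arm. Pot position in the stand frame follows.

```bash
python3 - <<'E'
from h import *
A=cv2.imread("pics/t2.png"); A0=cv2.imread("pics/top0.png")
def cap(I,u,v,thr=150):
    m=(I.min(2)>thr).astype(np.uint8); n,l,st,c=cv2.connectedComponentsWithStats(m); k=l[v,u]; return c[k],st[k]
for I,u,v in((A0,325,167),(A,342,166)): print(I[v,u],*cap(I,u,v,130))
ax=np.array([557.5,-192.8])
for yaw in(3.3,3.7):
  a=np.radians(yaw);X=np.array([np.cos(a),np.sin(a)]);Y=np.array([-X[1],X[0]])
  for z in(.094,.098):
    o=[]
    for I,u,v in((A0,325,167),(A,342,166)):
        c,_=cap(I,u,v,130);p=at("top",*c,z)[:2]*1000-ax;o+=[p@X,p@Y]
    th=np.degrees(np.arctan2(o[3],o[2]))/2
    print(yaw,z,np.round(o,1),"mirror",th.round(2),"tool yaw",(-90+yaw+th).round(2))
E
```

```text
[170 187 190] [324.92413793 166.5862069 ] [319 160  14  14 145]
[181 199 201] [341.41139241 165.25949367] [335 158  14  15 158]
3.3 0.094 [ 63.8 141.6  64.5  91.4] mirror 27.39 tool yaw -59.31
3.3 0.098 [ 63.  141.7  63.7  91.7] mirror 27.59 tool yaw -59.11
3.7 0.094 [ 64.8 141.1  65.2  91. ] mirror 27.19 tool yaw -59.11
3.7 0.098 [ 64.  141.3  64.4  91.2] mirror 27.39 tool yaw -58.91
```

>>> jog_arm --deltas '[[[1, 2.86, -3.45, 0, 0], [1, 2.86, -3.45, 0, 0], [1, 2.86, -3.45, 0, 0], [1, 2.86, -3.45, 0, 0], [1, 2.88, -3.45, 0, 0], [1, 0, 0, 0, 0], [1, 0, 0, 0, 0]]]' --force 10

```text
time_s: 7.8
tcp_pos: [0.5591, -0.1929, 0.2249]
eef_rot: [179.9, 0.0, -86.2]
contact_force: [0.5, 0.2, 0.1]
gripper_width: 0.0649
gripper_force: 0.0
```

>>> jog_arm --deltas '[[[1, 0, 0, -3, 0], [1, 0, 0, -3, 0], [1, 0, 0, -2.5, 0], [1, 0, 0, -1.2, 0], [1, 0, 0, 0, 0]]]'

```text
time_s: 8.43
tcp_pos: [0.5588, -0.1926, 0.1285]
eef_rot: [180.0, -0.0, -86.1]
contact_force: [-0.4, 0.1, 0.1]
gripper_width: 0.0876
gripper_force: 0.0
```

```bash
python3 - <<'E'
from h import *
s=r.get_state();print(s["tcp_pos"],s["eef_rot"],s["contact_force"],s["gripper_width"])
B=r.capture("side");A=r.capture("top")
f=lambda i:cv2.resize(i,(400,308),interpolation=cv2.INTER_CUBIC)
cv2.imwrite("pics/p3.png",np.hstack([f(A[135:235,300:430]),f(B[160:260,305:435])]))
E
```

```text
[ 0.55878253 -0.19262422  0.12846551] [ 1.79953939e+02 -2.40186728e-03 -8.61087936e+01] [-0.41660472  0.08057285  0.13445495] 0.08761008753173775
```

View pics/p3.png

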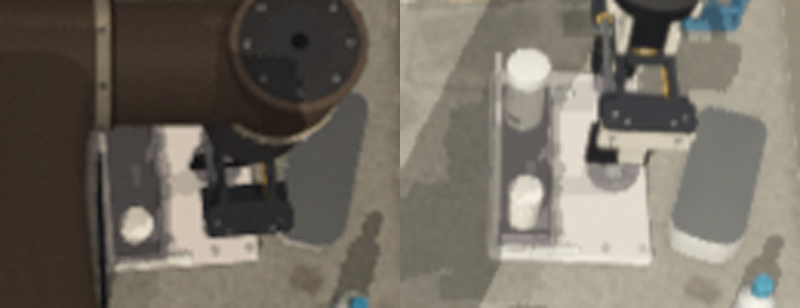

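The fingers straddle the grip; the pot cap shows in the side view at about (528,68) and the drawer is home. Closing.

>>> jog_arm --deltas '[[[-1, 0, 0, 0, 0], [-1, 0, 0, 0, 0], [-1, 0, 0, 0, 0], [-1, 0, 0, 0, 0], [-1, 0, 0, 0, 0], [-1, 0, 0, 0, 0], [-1, 0, 0, 0, 0], [-1, 0, 0, 0, 0]]]' --force 10

```text
time_s: 9.52
tcp_pos: [0.5598, -0.1933, 0.1293]
eef_rot: [-179.9, -0.0, -86.1]
contact_force: [8.7, 0.4, 1.4]
gripper_width: 0.0134
gripper_force: 7.9
```

```bash
python3 - <<'E'
from h import *
s=r.get_state();print(s["tcp_pos"],s["eef_rot"],s["contact_force"],s["moment"],s["gripper_width"],s["gripper_force"])
B=r.capture("side");cv2.imwrite("pics/s3.png",B)
m=(B[172:200,330:360].min(2)>150).astype(np.uint8)
n,l,st,c=cv2.connectedComponentsWithStats(m);print(st,c+[330,172])
print(tri((341.4,165.2),(305+128/400*130-.3,160+68/3.08-.3)))
for z in (.094,.098):print(at("side",305+128/400*130-.3,160+68/3.08-.3,z))
E
```

```text
[ 0.55982121 -0.19334626  0.12932504] [-1.79910485e+02 -3.21761783e-02 -8.61378232e+01] [8.70477068 0.39845007 1.39583151] [ 0.35093437 -3.80713489 -0.03339437] 0.013371017430162092 7.929725423455238
[[  0   0  30  28 577]
 [  6   4  24  15 214]
 [ 25  17   5  11  36]
 [  6  21   2   7  13]] [[343.10918544 185.62738302]
 [346.57943925 182.8271028 ]
 [357.30555556 195.63888889]
 [336.53846154 195.76923077]]
(array([617.1, -98.9,  93.1]), np.float64(2.1))
[ 0.61642303 -0.09992795  0.094     ]
[ 0.61302814 -0.09981956  0.098     ]
```

>>> jog_arm --deltas '[[[-1, 0.15, 0, 0, 0], [-1, 0, 0, 0, 0], [-1, 0, 0, 0, 0], [-1, 0, 0, 0, 0]]]' --force 10

```text
time_s: 10.07
tcp_pos: [0.5607, -0.1933, 0.1293]
eef_rot: [-180.0, -0.0, -86.1]
contact_force: [-0.4, 0.1, 6.1]
gripper_width: 0.0122
gripper_force: 11.3
```

>>> jog_arm --deltas '[[[-1, 0, 0, 0, 0], [-1, 0, 0, 0, 0.067], [-1, 0, 0, 0, 0.067], [-1, 0, 0, 0, 0.067], [-1, 0, 0, 0, 0.067], [-1, 0, 0, 0, 0.067], [-1, 0, 0, 0, 0.067], [-1, 0, 0, 0, 0.067]]]' --force 25

```text
time_s: 11.08
tcp_pos: [0.5612, -0.1932, 0.1293]
eef_rot: [-179.9, -0.0, -59.1]
contact_force: [2.7, 1.5, 5.6]
gripper_width: 0.0118
gripper_force: 25.8
```

>>> jog_arm --deltas '[[[-1, 0, 0, 0, 0], [-1, 0, 0, 0, 0], [-1, 0, 0, 0, 0], [-1, 0, 0, 0, 0]]]'

```text
time_s: 11.58
tcp_pos: [0.5612, -0.1932, 0.1293]
eef_rot: [-179.9, -0.0, -59.3]
contact_force: [0.6, 0.8, 5.3]
gripper_width: 0.0114
gripper_force: 25.8
```

```bash
python3 - <<'E'
from h import *
s=r.get_state();print(s["tcp_pos"],s["eef_rot"],s["contact_force"],s["moment"],s["gripper_width"],s["gripper_force"])
B=r.capture("side");A=r.capture("top")
cv2.imwrite("pics/t4.png",A);cv2.imwrite("pics/s4.png",B)
f=lambda i:cv2.resize(i,(400,462),interpolation=cv2.INTER_CUBIC)
cv2.imwrite("pics/p4.png",np.hstack([cv2.resize(B[165:245,325:435],(800,582),interpolation=cv2.INTER_CUBIC)]))
E
```

```text
[ 0.56119518 -0.19316638  0.12930666] [-1.7994046e+02 -4.7771640e-02 -5.9272826e+01] [0.55655396 0.75308355 5.29100501] [ 0.47768907 -0.34565044 -0.0551916 ] 0.011417833749924777 25.84044098854065
```

View pics/p4.png

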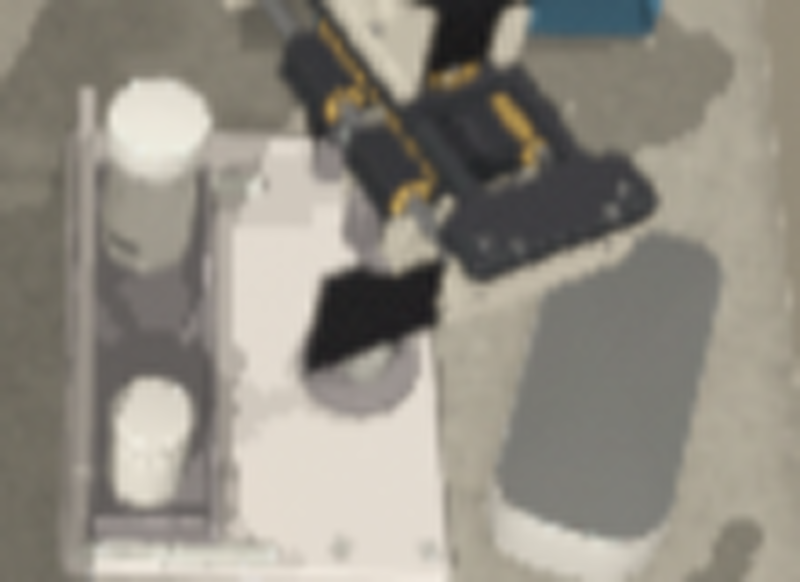

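The mirror has turned with the grip; pot, jar and drawer are undisturbed. Pot cap is at (158,125), and the mirror's bottom edge runs from (308,372) to (437,322). Quick numerical check.

```bash
python3 - <<'E'
from h import *
S=lambda u,v,z:at("side",325+u*110/800-.4,165+v*80/582-.4,z)[:2]*1000
a=np.radians(3.6);X=np.array([np.cos(a),np.sin(a)]);Y=np.array([-X[1],X[0]])
d=S(437,322,.036)-S(308,372,.036);print("mirror normal deg rel stand",90+np.degrees(np.arctan2(-d[1],-d[0]))-180-3.6,np.linalg.norm(d))
for ax in([556.4,-193.2],[559.4,-193.1]):
  for z in(.095,.098):
    p=S(158,125,z)-ax;print(ax,z,p@X,p@Y,"theta",np.degrees(np.arctan2(90,p@X))/2)
c=S(158,125,.098)
# yaw from push plate top edge and base near edge
print("push",np.degrees(np.arctan2(*(S(87,92,.074)-S(75,468,.074))[::-1])))
E
```

```text
mirror normal deg rel stand 27.38064880828025 62.73257284054553
[556.4, -193.2] 0.095 64.90330975718483 89.3233171366049 theta 27.10141081086685
[556.4, -193.2] 0.098 62.367312352316986 89.56458432068784 theta 27.639598320131952
[559.4, -193.1] 0.095 61.902950519947076 89.41188602235002 theta 27.73969796753342
[559.4, -193.1] 0.098 59.36695311507924 89.65315320643296 theta 28.294923000218912
push 2.8683147044136006
```

>>> jog_arm --deltas '[[[-1, 0, 0, 0, 0.007], [-1, 0, 0, 0, 0], [-1, 0, 0, 0, 0], [-1, 0, 0, 0, 0], [-1, 0, 0, 0, 0], [-1, 0, 0, 0, 0], [-1, 0, 0, 0, 0]]]'

```text
time_s: 12.55
tcp_pos: [0.5612, -0.1932, 0.1293]
eef_rot: [-179.9, -0.1, -58.9]
contact_force: [2.9, 1.4, 4.2]
gripper_width: 0.0116
gripper_force: 25.8
```

```bash
python3 -c "
from plant import r
s=r.get_state();print(s['time_s'],s['eef_rot'],s['gripper_force'],s['contact_force']);print(r.close_job())"
```

```text
12.55 [-1.79937608e+02 -5.00214078e-02 -5.88716581e+01] 25.840562134981155 [2.87378011 1.39339159 4.18166295]
the job is handed in; nothing more can be done
None
```

The drawer is fully home, and the job was handed in at 12.6 s with the gripper still holding the mirror at about 27.5°, where my measurements put the sample pot centred to within about 1°; no verdict came back.

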